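Start the timer of the propped tile

TASK

Three ware boards each carry a glaze test tile and a round tap timer. Find the board whose tile is propped up on a kiln stilt (not the one with a stilt lying on top of its tile) and start that board's timer: with the fingertips, gently press the round key on its top well down, keep it down for a good second, then let it spring back up and withdraw. Leave the other timers' keys unpressed, and do not lift or push along any timer, tile, stilt or anything else on the table.

Things in the scene. Friction and masses are not known exactly. Their poses are not given: they have to be found in the camera images.
- timer_a: Round tap timer, a white puck 68 mm across and a raised grey round key as its top; 0.2 to 0.33 kg, standing loose on board_a. The timer to press: it shares its board with the propped-up tile. Origin at the centre of its underside, z up; the housing is 26 mm high, the key's top is 40.5 mm above the origin. The dark display on its side faces its own -x.
- key_a_top (a point): Centre of the top face of timer_a's key (moves down with it). The key is 42 mm across and stands 14.5 mm proud of the housing.
- key_a (a joint): How far timer_a's key is pressed in m: 0 up, 0.008 at its stop. Sprung: about 1.5 N to start it, 4 N at half travel, 6 N at the stop; springs back when released.
- timer_b: Round tap timer, a white puck 68 mm across and a raised grey round key as its top; 0.2 to 0.33 kg, standing loose on board_b. Leave alone. Origin at the centre of its underside, z up; the housing is 26 mm high, the key's top is 40.5 mm above the origin. The dark display on its side faces its own -x.
- key_b_top (a point): Centre of the top face of timer_b's key (moves down with it). The key is 42 mm across and stands 14.5 mm proud of the housing.
- key_b (a joint): How far timer_b's key is pressed in m: 0 up, 0.008 at its stop. Sprung: about 1.5 N to start it, 4 N at half travel, 6 N at the stop; springs back when released.
- timer_c: Round tap timer, a white puck 68 mm across and a raised grey round key as its top; 0.2 to 0.33 kg, standing loose on board_c. Leave alone. Origin at the centre of its underside, z up; the housing is 26 mm high, the key's top is 40.5 mm above the origin. The dark display on its side faces its own -x.
- key_c_top (a point): Centre of the top face of timer_c's key (moves down with it). The key is 42 mm across and stands 14.5 mm proud of the housing.
- key_c (a joint): How far timer_c's key is pressed in m: 0 up, 0.008 at its stop. Sprung: about 1.5 N to start it, 4 N at half travel, 6 N at the stop; springs back when released.
- tile_a: Test tile 72 x 48 x 8 mm with one glazed end, lying propped up on stilt_a, so its top is 24 mm above the board. Origin at the centre of its underside, x along its length.
- tile_b: Same kind of tile, 72 x 48 x 8 mm, lying flat on board_b with a loose stilt on top of it. Origin at the centre of its underside.
- tile_c: Same kind of tile, 72 x 48 x 8 mm, lying flat on board_c, nothing on it. Origin at the centre of its underside.
- stilt_a: Three-armed clay kiln stilt, 44 x 39 x 16 mm, between board_a and tile_a. Origin at its middle, at the underside.
- stilt_b: The same kind of stilt, 44 x 39 x 16 mm, lying loose on top of tile_b. Origin at its middle, at the underside.
- board_a: Plywood ware board, 190 x 100 x 12 mm, fixed to the table. Origin at the centre of its underside, x along its length; tile_a is on its +x half and timer_a on its -x half, centres about 92 mm apart.
- board_b: Plywood ware board, 190 x 100 x 12 mm, fixed to the table. Origin at the centre of its underside, x along its length; tile_b is on its +x half and timer_b on its -x half, centres about 92 mm apart.
- board_c: Plywood ware board, 190 x 100 x 12 mm, fixed to the table. Origin at the centre of its underside, x along its length; tile_c is on its +x half and timer_c on its -x half, centres about 92 mm apart.
- jar_iron: Glaze jar with screw lid, 53 mm across, 70 mm high, bystander behind the boards. Origin at the centre of its underside.
- jar_cobalt: Glaze jar with screw lid, 61 mm across, 75 mm high, bystander behind the boards. Origin at the centre of its underside.
- label_roll: Roll of labels, 60 mm across, 26 mm high, bystander behind the boards. Origin at the centre of its underside.
There are look-alikes about, which are no part of the job. Leave any turquoise look-alike of the timer_a alone.

How it is judged:
On the way:
1. the fingertips keep the key of the propped tile's timer pressed at least 4 mm for 0.7 s (value of joint key_a above 0.004 m and contact force between the fingers and timer_a above 0.5 N), for 0.7 s.
At the end, for the whole second after the job is handed in: The key has been held down and is up again (within 1.5 mm), as are the two other keys; the timer stands upright and at rest within 15 mm of where it was, and all else is within 10 mm of where it was (value of joint each of key_a, key_b, key_c below 0.0015 m and distance of timer_a from where it was at the start of the episode below 0.015 m and angle between timer_a's own z axis and vertical below 0.1 rad and linear speed of timer_a below 0.02 m/s and distance of each of tile_a, tile_b, tile_c, stilt_a, stilt_b, timer_b, timer_c, jar_iron, jar_cobalt, label_roll from where it was at the start of the episode below 0.01 m); the robot touches nothing.
It fails at once if another timer's key is pressed (more than 2 mm) (value of joint any of key_b, key_c above 0.002 m).
It fails at once if the timer is pressed roughly (more than 25 N) (contact force between the fingers and timer_a above 25 N).
It fails at once if the timer is lifted off its board (more than 6 mm), tipped or pushed along (more than 15 mm) (z of timer_a in the frame of board_a above 0.018 m or angle between timer_a's own z axis and vertical above 0.2 rad or distance of timer_a from where it was at the start of the episode above 0.015 m).
It fails at once if another timer, a tile, a stilt or a bystander is moved (more than 10 mm) (distance of any of tile_a, tile_b, tile_c, stilt_a, stilt_b, timer_b, timer_c, jar_iron, jar_cobalt, label_roll from where it was at the start of the episode above 0.01 m).
It also fails if it takes over 32 s, if anything falls off the work surface, if the arm or the gripper's body presses on something with over 40 N, if the wrist force passes 120 N, or if a joint passes its speed limit or range.

ROBOT

A 6-joint arm with a two-finger parallel gripper is mounted at the origin on a cart in front of the work surface, level with it; the furniture and walls round the work are solid. World frame = base frame: x ahead of the robot, y to its left, z up, the work surface at z = 0. Lengths are in m, angles in rad, forces in N, time in s.
With the tool pointing down it reaches from about 0.3 to 0.775 m from the base axis. Payload 14.6 kg.
Tool frame: the origin (TCP) lies on the mounting face of the last link; the fingertips stand 199 mm ahead of it and the grasp point (between the pads) lies 180 mm ahead of it; z points along the fingers, y is the line along which they close (so a half turn about z gives the same grasp; the last joint's range is limited). The gripper opens to 94 mm and grips with 3 to 60 N. Pads are 16 mm wide; open, the fingers measure 119 mm over their backs; the gripper's body (75 mm by 177 mm) begins 78 mm behind the grasp point.
Start: joints at [-1.406, 0.3, 1.521, -0, 1.321, -0.067], TCP at [0.126, -0.535, 0.405] pointing down, gripper open.
Joint ranges: [-3.03, 3.03], [-0.79, 2.21], [0.23, 2.52], [-1.04, 4.18], [0, 3.07], [-2.55, 2.55]. Speed limits (rad/s): [2.22, 2.22, 2.57, 3.14, 3.14, 3.14].

INTERFACE

Orientations are given as [roll, pitch, yaw] about the fixed x, y, z axes, in that order (R = Rz(yaw) Ry(pitch) Rx(roll)).
In Python, from station import get_obs, camera, hand_in gives the robot as it stands.
- The arm moves only by the tool apply_moves, never from a script. Its argument "increments" is a list of rows, each an object of numbers: "tx", "ty", "tz": the shift along the tool's x, y, z as a fraction of full scale; "ax", "ay", "az": the turn, a rotation vector about the tool's x, y, z as a fraction of full scale. In form: [{"tx": .., "ty": .., "tz": .., "ax": .., "ay": .., "az": ..}, ...]. A call has 1 to 12 rows; each row shifts and turns the commanded pose from where the row before left it, along the tool's axes as they then stand; what a row does not reach is not made up. Full scale, the value 1, is 30 mm for a shift and 5 degrees for a turn. A row lasts 1/8 s, in which the tool goes at most 62.5 mm and 10.7 degrees, less where a joint would pass 70% of its speed; a pose out of reach is approached as far as the arm can. A call with a number of a shift or a turn outside -1 to 1 is refused whole. A call with a gripper value outside its range is refused whole. "jaw" is the closure, from 0 (fully open) to 1 (shut), set as the call begins (left out, the last holds). The fingers move at their own pace and stop on an object; "force" is the grip in N (left out, the last holds). Time passes only in rows, so rows that do not move let the fingers close. It gives the time, the measured TCP pose, the force, the opening and the grip force at its end, in the units of the state.
- get_obs(): the state, without advancing time (a new reading comes with each control period).
- camera(name): name is "scene" or "side" or "wrist"; returns a dict with "pixels" (480x640x3 uint8, red, green, blue), "camera_matrix" (3x3 intrinsics, pixels), "R" (3x3) and "t" (3): a world point X has camera coordinates R X + t; the wrist camera has in their place "T_tool_cam" (4x4, takes a point from camera to tool coordinates, whose origin is the TCP and whose axes are the flange's). Camera axes: x right, y down, z forward; pixel columns grow to the right and rows downward; lengths in m; the calibration is good to about 2 mm. A picture is of the moment at which its call begins: read the wrist's pose just before it. There is no depth.
- hand_in(): hands the job in; it is judged then, once.
The state is a dict: "time_s": time; "qpos": joint angles; "joint_vel": joint speeds; "tau": joint torques, N m; "ee_pos": TCP position; "eef_rot": TCP orientation; "force": force on the tool from outside, world axes, zero at the start; "moment": the same for the moment, N m; "grip_width": finger opening in m; "grip_force": force on a finger pad.
Only numpy, scipy, OpenCV 4.12 (cv2) and the standard library are available. Lean on these libraries where they do the work, as an engineer would, in place of code of your own. Each camera call takes 0.05 s, during which the arm holds its last target. There are 200 camera calls.

## Working session

There is one attempt and no reset: what is moved stays moved. The work goes in short steps, Python scripts to look and compute and a tool call to move; the robot and the scene stay as the last step left them, time stands still between calls to the robot, and variables do not carry over. Pictures are saved under pics/ and viewed, at most 10 in all, crops included, and the job is handed in when it is done.

Besides the shell and the picture viewer there is one more tool, called after "Request:" as name(argument=value, ...), one argument or row to a line, values as JSON. apply_moves: Moves the arm, as the interface text tells. Its arguments: {"type":"object","properties":{"increments":{"type":"array"},"jaw":{"type":"number"},"force":{"type":"number"}},"required":["increments"]}

```bash
mkdir -p pics; python3 - <<'E'
from station import *
import cv2,pickle
print(get_obs())
for n in ("scene","side"):
    c=camera(n); pickle.dump(c,open(n+".pkl","wb")); cv2.imwrite(f"pics/{n}0.png",c["pixels"][:,:,::-1])
E
```

```text
{'time_s': 0.0, 'qpos': array([-1.40562533e+00,  3.00477477e-01,  1.52158857e+00,  1.74917038e-05,
        1.32070089e+00, -6.65916991e-02]), 'joint_vel': array([-4.88336626e-04,  2.00555293e-04, -1.09950958e-03, -1.00997583e-03,
       -4.10761903e-06,  3.72809199e-04]), 'tau': array([-8.86130438e-04, -5.31805766e+01, -3.52739453e+01,  7.08010560e-02,
        2.43405683e-02, -9.42661518e-05]), 'ee_pos': array([ 0.1263287 , -0.5352612 ,  0.40407953]), 'eef_rot': array([-3.14042211e+00, -9.50441421e-05,  2.31758303e-01]), 'force': array([-0.50686297,  0.05681653,  0.04688132]), 'moment': array([-0.07894908, -0.00197656, -0.00314312]), 'grip_force': 0.0, 'grip_width': 0.09395831859283077}
```

View pics/scene0.png

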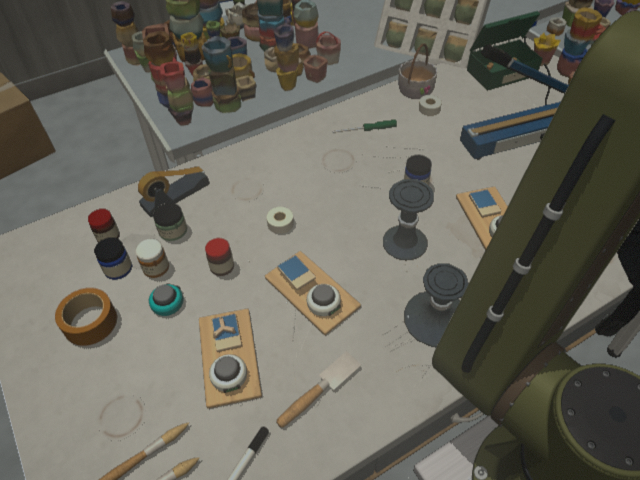

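View pics/side0.png

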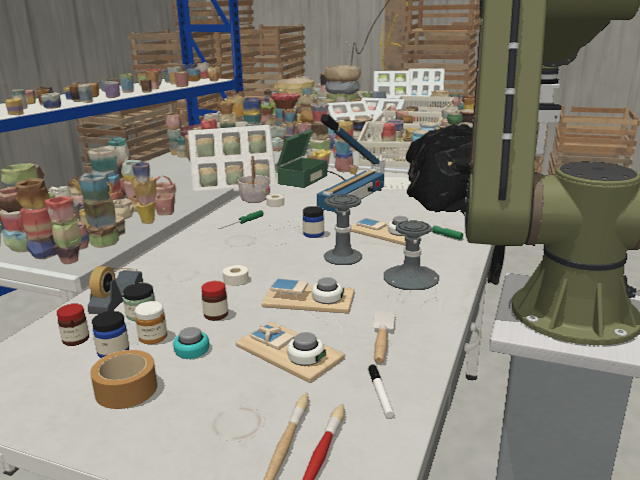

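The near-left board has the stilt on top of its tile. The middle board's tile (side 288,288) looks propped, and the far one (side 370,224) looks flat. I'll enlarge to confirm.

```bash
python3 - <<'E'
import cv2,numpy as np
s=cv2.imread("pics/side0.png"); c=cv2.imread("pics/scene0.png")
a=cv2.resize(s[270:320,255:365],None,fx=7,fy=5.6,interpolation=3)[:, :400*2]
a=cv2.resize(s[265:320,255:365],(600,300),interpolation=3)
b=cv2.resize(s[205:255,340:440],(600,300),interpolation=3)
cv2.imwrite("pics/crop1.png",np.vstack([a,b]))
d=cv2.resize(c[240:340,255:375],(720,600),interpolation=3)
cv2.imwrite("pics/crop2.png",d)
E
```

```text
(no output)
```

View pics/crop1.png

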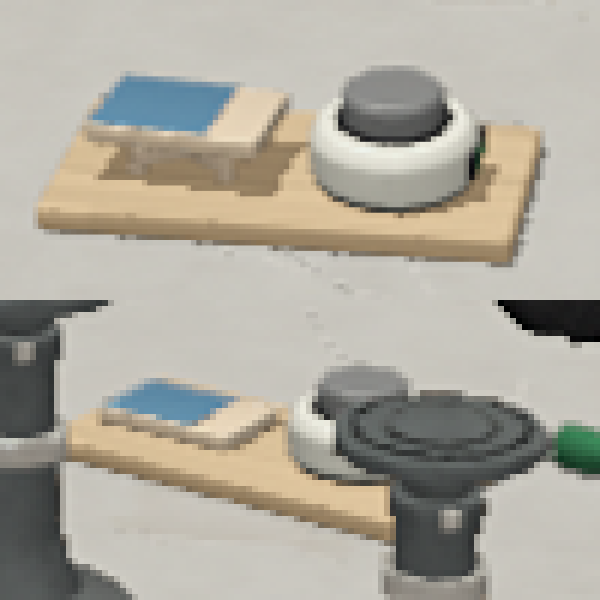

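View pics/crop2.png

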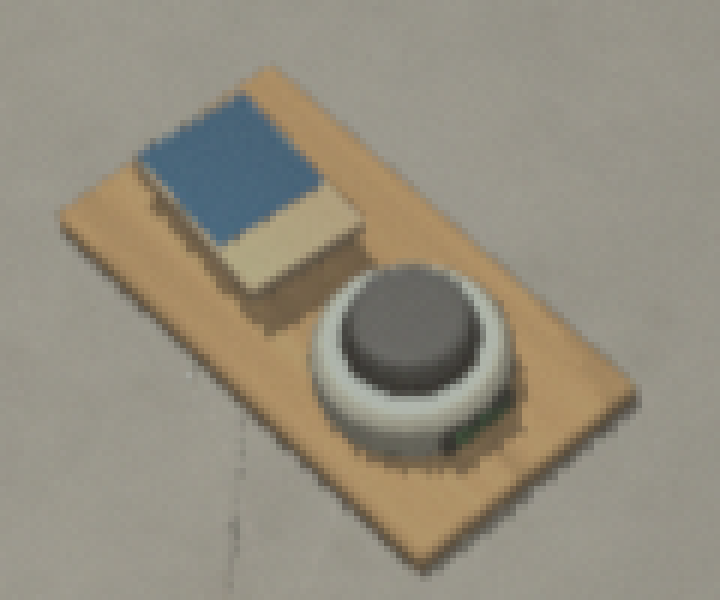

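```bash
cat > h.py <<'E'
import pickle,numpy as np,cv2
C={n:pickle.load(open(n+".pkl","rb")) for n in("scene","side")}
def tri(p,q):
    P=[C[n]["camera_matrix"]@np.c_[C[n]["R"],C[n]["t"]] for n in("scene","side")]
    X=cv2.triangulatePoints(P[0],P[1],np.array(p,float),np.array(q,float))[:,0]; return X[:3]/X[3]
def onz(n,p,z):
    c=C[n]; d=c["R"].T@np.linalg.solve(c["camera_matrix"],[*p,1]); o=-c["R"].T@c["t"]; return o+d*(z-o[2])/d[2]
E
python3 - <<'E'
from h import *
np.set_printoptions(precision=4,suppress=True)
print("key",tri((323,293.3),(327.4,280.4)),onz("scene",(323,293.3),.0525),onz("side",(327.4,280.4),.0525))
print("stand1",tri((411,193),(342,201)),"stand2",tri((445,280),(413,227)))
print("tile",onz("scene",(296,271),.036)); 
for p in((300,251),(265.5,276.5),(325.5,334),(360.5,305)):print("corner",onz("scene",p,.012))
for p in((228,370),(485,200)): print(onz("scene",p,.05))
print("turq",onz("scene",(165,295),.05),"jarred",onz("scene",(218,247),.07))
E
```

```text
key [0.4932 0.1298 0.0552] [0.4936 0.129  0.0525] [0.4964 0.1238 0.0525]
stand1 [ 0.546  -0.1126  0.1532] stand2 [ 0.3533 -0.0472  0.1313]
tile [0.5798 0.1419 0.036 ]
corner [0.6382 0.1006 0.012 ]
corner [0.6175 0.1952 0.012 ]
corner [0.4343 0.1602 0.012 ]
corner [0.4537 0.0663 0.012 ]
[0.4444 0.3563 0.05  ]
[ 0.5175 -0.3074  0.05  ]
turq [0.6561 0.393  0.05  ] jarred [0.6951 0.2582 0.07  ]
```

The middle board carries the propped tile. Its key top is at about (0.4935, 0.1285, 0.0525), which fits the tile and the board corners. I'll move to hover above it with the jaw shut.

Request:
apply_moves(
  increments=[
    {"tx": 0.85, "ty": -0.936},
    {"tx": 0.85, "ty": -0.936},
    {"tx": 0.85, "ty": -0.936},
    {"tx": 0.85, "ty": -0.936},
    {"tx": 0.85, "ty": -0.936},
    {"tx": 0.85, "ty": -0.936},
    {"tx": 0.85, "ty": -0.936},
    {"tx": 0.85, "ty": -0.936},
    {"tx": 0.85, "ty": -0.936},
    {"tx": 0.85, "ty": -0.936},
  ],
  jaw=1,
  force=10,
)

```text
schema error: expected keys tx, ty, tz, ax, ay, az
```

Request:
apply_moves(
  increments=[
    {"tx": 0.85, "ty": -0.936},
    {"tx": 0.85, "ty": -0.936},
    {"tx": 0.85, "ty": -0.936},
    {"tx": 0.85, "ty": -0.936},
    {"tx": 0.85, "ty": -0.936},
    {"tx": 0.85, "ty": -0.936},
    {"tx": 0.85, "ty": -0.936},
    {"tx": 0.85, "ty": -0.936},
    {"tx": 0.85, "ty": -0.936},
    {"tx": 0.85, "ty": -0.936},
    {},
    {},
  ],
)

```text
schema error: expected keys tx, ty, tz, ax, ay, az
```

```bash
python3 - <<'E'
from station import *
import cv2,pickle,numpy as np
from scipy.spatial.transform import Rotation as R
o=get_obs();c=camera("wrist");pickle.dump((o,c),open("w1.pkl","wb"))
cv2.imwrite("pics/w1.png",c["pixels"][:,:,::-1])
T=c["T_tool_cam"];Rw=R.from_euler("xyz",o["eef_rot"]).as_matrix()
X=np.array([.4935,.1285,.0525]);p=T[:3,:3].T@(Rw.T@(X-o["ee_pos"])-T[:3,3]);u=c["camera_matrix"]@p
print(o["ee_pos"],o["eef_rot"],o["grip_width"],o["force"],o["time_s"],u/u[2])
E
```

```text
[ 0.126364   -0.53525865  0.40416411] [-3.14062343e+00 -9.39309426e-05  2.31837497e-01] 0.09409344982340173 [-0.11640805  0.33267415 -0.17301406] 0.1 [-761.9112604  -731.14970923    1.        ]
```

View pics/w1.png

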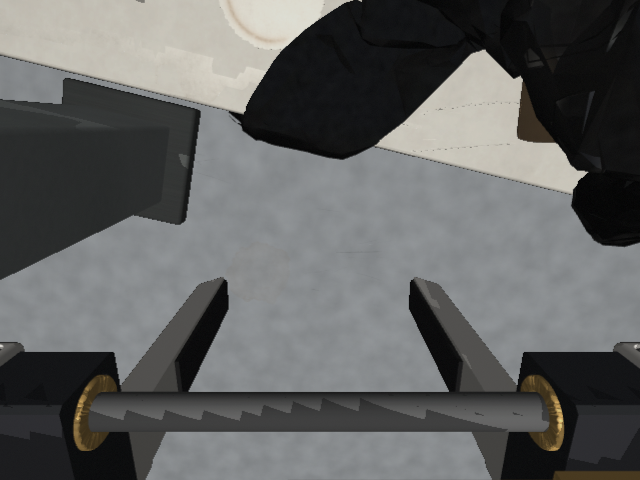

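```bash
python3 - <<'E'
from h import *
def pr(n,X):
    c=C[n];u=c["camera_matrix"]@(c["R"]@np.array(X)+c["t"]);return (u/u[2]).round()
for X in ([.126,-.535,.405],[.126,-.535,.205]): print(pr("scene",X),pr("side",X))
for p in((440,209),(415,195),(470,205)): print(onz("side",p,0))
for p in((440,126),): print("h", [ (onz("side",p,z).round(2)) for z in(.15,.2,.25,.3)])
print([onz("scene",(622,270),z).round(2) for z in (0,.1,.2,.3)])
import pickle
from scipy.spatial.transform import Rotation as R
o,c=pickle.load(open("w1.pkl","rb"));T=c["T_tool_cam"];print(T.round(3))
Rw=R.from_euler("xyz",o["eef_rot"]).as_matrix()
for p in((240,115),(360,158),(370,0),(350,5),(0,55),(570,190)):
  for z in (0,.15,.25):
    d=Rw@T[:3,:3]@np.linalg.solve(c["camera_matrix"],[*p,1]);q=Rw@T[:3,3]+o["ee_pos"]
    print(p,z,(q+d*(z-q[2])/d[2]).round(2))
E
```

```text
[817. 139.   1.] [544.  78.   1.]
[748. 226.   1.] [535. 152.   1.]
[ 0.38185037 -0.5671692   0.        ]
[ 0.48648164 -0.68285925  0.        ]
[ 0.30037873 -0.63431345  0.        ]
h [array([ 0.49, -1.1 ,  0.15]), array([ 0.45, -0.85,  0.2 ]), array([ 0.4 , -0.6 ,  0.25]), array([ 0.36, -0.35,  0.3 ])]
[array([ 0.24, -0.45,  0.  ]), array([ 0.21, -0.36,  0.1 ]), array([ 0.18, -0.27,  0.2 ]), array([ 0.15, -0.18,  0.3 ])]
[[ 0.    -0.958 -0.287  0.084]
 [ 1.     0.001 -0.     0.001]
 [ 0.    -0.287  0.958  0.02 ]
 [ 0.     0.     0.     1.   ]]
(240, 115) 0 [ 0.2  -0.44  0.  ]
(240, 115) 0.15 [ 0.2  -0.47  0.15]
(240, 115) 0.25 [ 0.2  -0.49  0.25]
(360, 158) 0 [ 0.19 -0.56  0.  ]
(360, 158) 0.15 [ 0.19 -0.55  0.15]
(360, 158) 0.25 [ 0.2  -0.53  0.25]
(370, 0) 0 [ 0.32 -0.54  0.  ]
(370, 0) 0.15 [ 0.28 -0.53  0.15]
(370, 0) 0.25 [ 0.25 -0.52  0.25]
(350, 5) 0 [ 0.31 -0.52  0.  ]
(350, 5) 0.15 [ 0.27 -0.52  0.15]
(350, 5) 0.25 [ 0.25 -0.52  0.25]
(0, 55) 0 [ 0.2  -0.21  0.  ]
(0, 55) 0.15 [ 0.2  -0.33  0.15]
(0, 55) 0.25 [ 0.21 -0.41  0.25]
(570, 190) 0 [ 0.2  -0.78  0.  ]
(570, 190) 0.15 [ 0.21 -0.68  0.15]
(570, 190) 0.25 [ 0.21 -0.61  0.25]
```

There is a black bag beside the start pose, about 0.25 m tall. I'll go up first and then across.

Request:
apply_moves(
  increments=[
    {"tx": 0, "ty": 0, "tz": -1, "ax": 0, "ay": 0, "az": 0},
    {"tx": 0, "ty": 0, "tz": -1, "ax": 0, "ay": 0, "az": 0},
    {"tx": 0, "ty": 0, "tz": -1, "ax": 0, "ay": 0, "az": 0},
    {"tx": 0, "ty": 0, "tz": -1, "ax": 0, "ay": 0, "az": 0},
    {"tx": 0, "ty": 0, "tz": 0, "ax": 0, "ay": 0, "az": 0},
  ],
  jaw=1,
  force=10,
)

```text
time_s: 0.78
ee_pos: [0.1263, -0.5351, 0.5263]
eef_rot: [3.138, 0.0, 0.232]
force: [0.5, 0.2, -0.6]
grip_width: 0.0477
grip_force: 0.0
```

Request:
apply_moves(
  increments=[
    {"tx": 0.85, "ty": -0.936, "tz": 0, "ax": 0, "ay": 0, "az": 0},
    {"tx": 0.85, "ty": -0.936, "tz": 0, "ax": 0, "ay": 0, "az": 0},
    {"tx": 0.85, "ty": -0.936, "tz": 0, "ax": 0, "ay": 0, "az": 0},
    {"tx": 0.85, "ty": -0.936, "tz": 0, "ax": 0, "ay": 0, "az": 0},
    {"tx": 0.85, "ty": -0.936, "tz": 0, "ax": 0, "ay": 0, "az": 0},
    {"tx": 0.85, "ty": -0.936, "tz": 0, "ax": 0, "ay": 0, "az": 0},
    {"tx": 0.85, "ty": -0.936, "tz": 0, "ax": 0, "ay": 0, "az": 0},
    {"tx": 0.85, "ty": -0.936, "tz": 0, "ax": 0, "ay": 0, "az": 0},
    {"tx": 0.85, "ty": -0.936, "tz": 0, "ax": 0, "ay": 0, "az": 0},
    {"tx": 0.85, "ty": -0.936, "tz": 0, "ax": 0, "ay": 0, "az": 0},
  ],
)

```text
time_s: 2.02
ee_pos: [0.3104, -0.2023, 0.5234]
eef_rot: [-3.14, 0.001, 0.232]
force: [0.4, -1.2, -0.8]
grip_width: 0.0006
grip_force: 0.0
```

Request:
apply_moves(
  increments=[
    {"tx": 0.85, "ty": -0.936, "tz": 0, "ax": 0, "ay": 0, "az": 0},
    {"tx": 0.85, "ty": -0.936, "tz": 0, "ax": 0, "ay": 0, "az": 0},
    {"tx": 0.85, "ty": -0.936, "tz": 0, "ax": 0, "ay": 0, "az": 0},
    {"tx": 0.85, "ty": -0.936, "tz": 0, "ax": 0, "ay": 0, "az": 0},
    {"tx": 0.85, "ty": -0.936, "tz": 0, "ax": 0, "ay": 0, "az": 0},
    {"tx": 0.85, "ty": -0.936, "tz": 0, "ax": 0, "ay": 0, "az": 0},
    {"tx": 0.85, "ty": -0.936, "tz": 0.5, "ax": 0, "ay": 0, "az": 0},
    {"tx": 0.85, "ty": -0.936, "tz": 1, "ax": 0, "ay": 0, "az": 0},
    {"tx": 0.85, "ty": -0.936, "tz": 1, "ax": 0, "ay": 0, "az": 0},
    {"tx": 0.85, "ty": -0.936, "tz": 1, "ax": 0, "ay": 0, "az": 0},
    {"tx": 0, "ty": 0, "tz": 1, "ax": 0, "ay": 0, "az": 0},
    {"tx": 0, "ty": 0, "tz": 0.5, "ax": 0, "ay": 0, "az": 0},
  ],
)

```text
time_s: 3.52
ee_pos: [0.4933, 0.1286, 0.372]
eef_rot: [-3.141, 0.004, 0.232]
force: [0.2, 1.5, 0.3]
grip_width: 0.0003
grip_force: 0.0
```

Request:
apply_moves(
  increments=[
    {"tx": 0, "ty": 0, "tz": 0.5, "ax": 0, "ay": 0, "az": 0},
    {"tx": 0, "ty": 0, "tz": 0, "ax": 0, "ay": 0, "az": 0},
    {"tx": 0, "ty": 0, "tz": 0, "ax": 0, "ay": 0, "az": 0},
  ],
)

```text
time_s: 3.9
ee_pos: [0.4938, 0.1283, 0.3605]
eef_rot: [3.142, -0.001, 0.231]
force: [-0.7, 1.0, 1.0]
grip_width: 0.0003
grip_force: 0.0
```

```bash
python3 - <<'E'
from station import *
import cv2,pickle,numpy as np
from scipy.spatial.transform import Rotation as R
o=get_obs();c=camera("wrist");pickle.dump((o,c),open("w2.pkl","wb"))
im=c["pixels"][:,:,::-1].copy()
T=c["T_tool_cam"];Rw=R.from_euler("xyz",o["eef_rot"]).as_matrix()
X=np.array([.4935,.1285,.0525]);p=T[:3,:3].T@(Rw.T@(X-o["ee_pos"])-T[:3,3]);u=c["camera_matrix"]@p;u/=u[2]
print(o["ee_pos"],o["eef_rot"],o["grip_width"],o["force"],o["time_s"],u)
cv2.drawMarker(im,(int(u[0]),int(u[1])),(0,0,255),0,10)
cv2.imwrite("pics/w2.png",im)
E
```

```text
[0.49379644 0.12826839 0.36051152] [ 3.14154152e+00 -1.38680609e-03  2.31439343e-01] 0.00033338916563576223 [-0.70520418  1.04101902  1.01189603] 3.9 [316.96572184 235.20932561   1.        ]
```

View pics/w2.png

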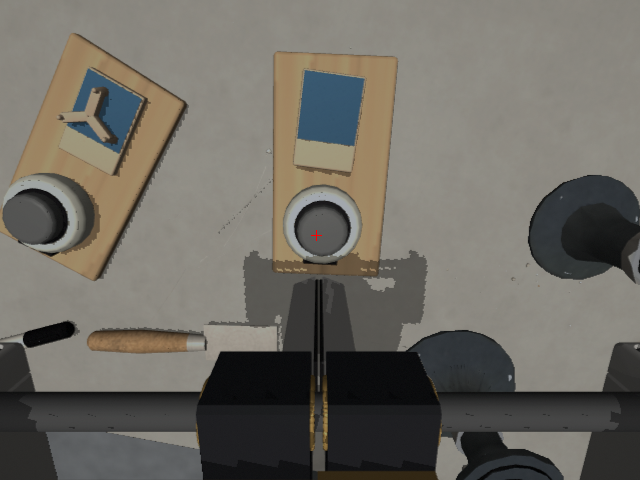

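The key top is centred near (321,229), 3–4 mm from the prediction and well inside the 42 mm key. The propped tile and the right board are confirmed. I'll make a small correction and descend to just above the key.

Request:
apply_moves(
  increments=[
    {"tx": 0.1, "ty": 0.07, "tz": 1, "ax": 0, "ay": 0, "az": 0},
    {"tx": 0, "ty": 0, "tz": 1, "ax": 0, "ay": 0, "az": 0},
    {"tx": 0, "ty": 0, "tz": 0.7, "ax": 0, "ay": 0, "az": 0},
    {"tx": 0, "ty": 0, "tz": 0.5, "ax": 0, "ay": 0, "az": 0},
    {"tx": 0, "ty": 0, "tz": 0.1, "ax": 0, "ay": 0, "az": 0},
    {"tx": 0, "ty": 0, "tz": 0, "ax": 0, "ay": 0, "az": 0},
    {"tx": 0, "ty": 0, "tz": 0, "ax": 0, "ay": 0, "az": 0},
    {"tx": 0, "ty": 0, "tz": 0, "ax": 0, "ay": 0, "az": 0},
  ],
)

```text
time_s: 4.95
ee_pos: [0.4972, 0.1271, 0.2612]
eef_rot: [3.142, -0.001, 0.232]
force: [0.4, 0.9, 0.3]
grip_width: 0.0005
grip_force: 0.0
```

```bash
python3 - <<'E'
from station import *
import cv2,numpy as np
o=get_obs();print(o["ee_pos"],o["force"])
w=camera("wrist")["pixels"][:,:,::-1];s=camera("side")["pixels"][:,:,::-1]
cv2.imwrite("pics/w3.png",np.vstack([cv2.resize(w[180:340,220:420],(600,300)),cv2.resize(s[225:320,250:400],(600,300))]))
E
```

```text
[0.49716569 0.12713532 0.26116756] [0.38023238 0.88608018 0.34909883]
```

View pics/w3.png

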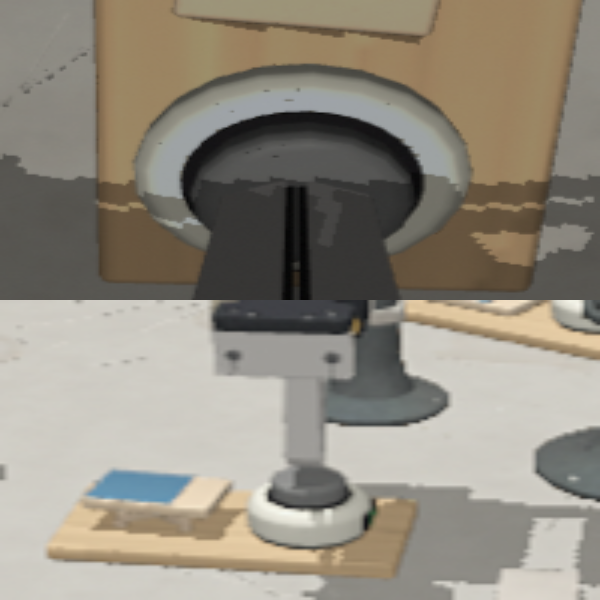

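The fingertips are centred about 10 mm above the key. I'll press slowly.

Request:
apply_moves(
  increments=[
    {"tx": 0, "ty": 0, "tz": 0.1, "ax": 0, "ay": 0, "az": 0},
    {"tx": 0, "ty": 0, "tz": 0.1, "ax": 0, "ay": 0, "az": 0},
    {"tx": 0, "ty": 0, "tz": 0.1, "ax": 0, "ay": 0, "az": 0},
    {"tx": 0, "ty": 0, "tz": 0.05, "ax": 0, "ay": 0, "az": 0},
    {"tx": 0, "ty": 0, "tz": 0.05, "ax": 0, "ay": 0, "az": 0},
    {"tx": 0, "ty": 0, "tz": 0, "ax": 0, "ay": 0, "az": 0},
  ],
)

```text
time_s: 5.8
ee_pos: [0.4971, 0.1271, 0.2487]
eef_rot: [-3.142, 0.0, 0.232]
force: [-2.1, -0.1, 2.8]
grip_width: 0.0002
grip_force: 1.6
```

Request:
apply_moves(
  increments=[
    {"tx": 0, "ty": 0, "tz": 0.05, "ax": 0, "ay": 0, "az": 0},
    {"tx": 0, "ty": 0, "tz": 0.05, "ax": 0, "ay": 0, "az": 0},
    {"tx": 0, "ty": 0, "tz": 0, "ax": 0, "ay": 0, "az": 0},
    {"tx": 0, "ty": 0, "tz": 0, "ax": 0, "ay": 0, "az": 0},
  ],
)

```text
time_s: 6.3
ee_pos: [0.4971, 0.1271, 0.2457]
eef_rot: [-3.142, -0.0, 0.232]
force: [-2.7, 0.1, 4.4]
grip_width: 0.0006
grip_force: 2.5
```

Request:
apply_moves(
  increments=[
    {"tx": 0, "ty": 0, "tz": 0.05, "ax": 0, "ay": 0, "az": 0},
    {"tx": 0, "ty": 0, "tz": 0, "ax": 0, "ay": 0, "az": 0},
    {"tx": 0, "ty": 0, "tz": 0, "ax": 0, "ay": 0, "az": 0},
    {"tx": 0, "ty": 0, "tz": 0, "ax": 0, "ay": 0, "az": 0},
    {"tx": 0, "ty": 0, "tz": 0, "ax": 0, "ay": 0, "az": 0},
    {"tx": 0, "ty": 0, "tz": 0, "ax": 0, "ay": 0, "az": 0},
  ],
)

```text
time_s: 7.05
ee_pos: [0.4971, 0.1271, 0.2443]
eef_rot: [-3.142, -0.0, 0.232]
force: [-2.5, -0.4, 5.3]
grip_width: 0.0009
grip_force: 2.9
```

The force is 5.3 N at about 7 mm of travel. I'll hold there and then release.

Request:
apply_moves(
  increments=[
    {"tx": 0, "ty": 0, "tz": 0, "ax": 0, "ay": 0, "az": 0},
    {"tx": 0, "ty": 0, "tz": 0, "ax": 0, "ay": 0, "az": 0},
    {"tx": 0, "ty": 0, "tz": 0, "ax": 0, "ay": 0, "az": 0},
    {"tx": 0, "ty": 0, "tz": 0, "ax": 0, "ay": 0, "az": 0},
    {"tx": 0, "ty": 0, "tz": 0, "ax": 0, "ay": 0, "az": 0},
    {"tx": 0, "ty": 0, "tz": 0, "ax": 0, "ay": 0, "az": 0},
    {"tx": 0, "ty": 0, "tz": 0, "ax": 0, "ay": 0, "az": 0},
    {"tx": 0, "ty": 0, "tz": 0, "ax": 0, "ay": 0, "az": 0},
  ],
)

```text
time_s: 8.05
ee_pos: [0.4971, 0.1271, 0.2443]
eef_rot: [3.142, -0.0, 0.232]
force: [-3.4, 0.1, 6.0]
grip_width: 0.0005
grip_force: 2.9
```

Request:
apply_moves(
  increments=[
    {"tx": 0, "ty": 0, "tz": -0.1, "ax": 0, "ay": 0, "az": 0},
    {"tx": 0, "ty": 0, "tz": -0.1, "ax": 0, "ay": 0, "az": 0},
    {"tx": 0, "ty": 0, "tz": -0.2, "ax": 0, "ay": 0, "az": 0},
    {"tx": 0, "ty": 0, "tz": -0.5, "ax": 0, "ay": 0, "az": 0},
    {"tx": 0, "ty": 0, "tz": -1, "ax": 0, "ay": 0, "az": 0},
    {"tx": 0, "ty": 0, "tz": -1, "ax": 0, "ay": 0, "az": 0},
    {"tx": 0, "ty": 0, "tz": -1, "ax": 0, "ay": 0, "az": 0},
    {"tx": 0, "ty": 0, "tz": 0, "ax": 0, "ay": 0, "az": 0},
    {"tx": 0, "ty": 0, "tz": 0, "ax": 0, "ay": 0, "az": 0},
    {"tx": 0, "ty": 0, "tz": 0, "ax": 0, "ay": 0, "az": 0},
  ],
)

```text
time_s: 9.3
ee_pos: [0.497, 0.1271, 0.3603]
eef_rot: [-3.141, 0.002, 0.232]
force: [0.1, -0.3, -0.7]
grip_width: 0.0006
grip_force: 0.0
```

```bash
python3 - <<'E'
from station import *
import cv2,numpy as np
o=get_obs();print(o["ee_pos"],o["force"])
w=camera("wrist")["pixels"][:,:,::-1];s=camera("side")["pixels"][:,:,::-1]
cv2.imwrite("pics/w4.png",np.vstack([cv2.resize(w[0:300,160:560],(600,300)),cv2.resize(s[265:320,255:365],(600,300))]))
E
```

```text
[0.49699478 0.12707419 0.36028121] [ 0.14003354 -0.33353022 -0.73727203]
```

View pics/w4.png

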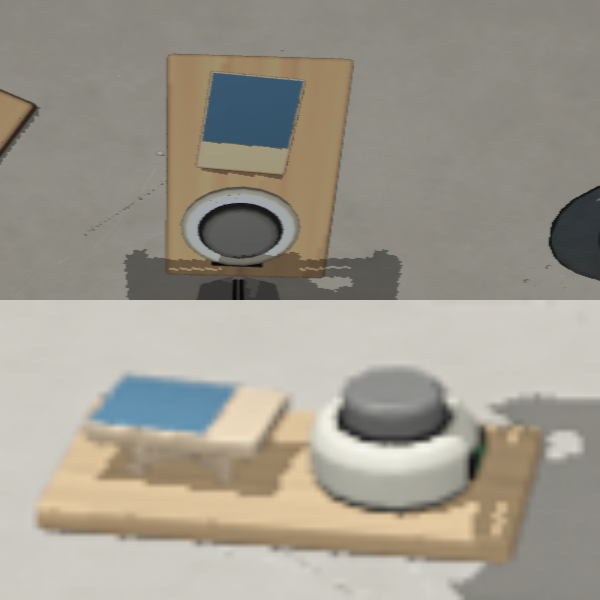

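The key is up again, and the timer and tile are where they were. I'll hand in.

```bash
python3 -c "
from station import *
print(hand_in())"
```

```text
the job is handed in; nothing more can be done
None
```

I pressed the key of the propped tile's timer (middle board) about 7 mm down at roughly 5–6 N and held it there for over a second. The key sprang back, the arm withdrew clear, nothing in the last pictures had visibly moved, and the job was handed in; no verdict was returned.

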